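# Seat the retaining clip on the turntable spindle

## Robot

A 6-joint arm with a two-finger parallel gripper is mounted at the origin on a cart in front of the work surface, level with it; the furniture and walls round the work are solid. World frame = base frame: x ahead of the robot, y to its left, z up, the work surface at z = 0. Lengths are in mm, angles in rad, forces in N, time in s.
With the tool pointing down it reaches from about 350 to 775 mm from the base axis. Payload 7.3 kg.
Tool frame: the origin (TCP) lies on the centre line of the jaws, within the pads' length; the fingertips stand 19 mm ahead of it and the grasp point (between the pads) is the TCP; z points along the fingers, y is the direction in which the jaws open and shut (so a half turn about z gives the same grasp; the last joint's range is limited). The gripper opens to 92 mm and grips with 3 to 60 N. Pads are 19 mm wide; open, the fingers measure 130 mm over their backs; the gripper's body (75 mm by 190 mm) begins 47 mm behind the grasp point.
Start: joints at [-1.356, 0.342, 1.524, -0, 1.275, -0.146], TCP at [185.36, -491.208, 245.741] pointing down, gripper open.
Joint ranges: [-2.53, 2.53], [-0.77, 2.02], [0.04, 2.7], [-1, 4.14], [0.28, 2.66], [-3.11, 3.11]. Speed limits (rad/s): [2.57, 2.57, 3.14, 3.14, 3.14, 3.14].

## Interface

Orientations are given as a rotation vector (axis times angle).
In Python, from workcell import state, eyes, env gives the robot as it stands.
- The arm moves only by the tool step_arm, never from a script. Its argument "steps" is a list of rows, each an object of numbers: "x", "y", "z": the shift along the tool's x, y, z in mm; "wx", "wy", "wz": the turn, a rotation vector about the tool's x, y, z in degrees. In form: [{"x": .., "y": .., "z": .., "wx": .., "wy": .., "wz": ..}, ...]. A call has 1 to 12 rows; each row shifts and turns the commanded pose from where the row before left it, along the tool's axes as they then stand; what a row does not reach is not made up. A row lasts 1/10 s, in which the tool goes at most 50 mm and 8.59 degrees, less where a joint would pass 70% of its speed; a pose out of reach is approached as far as the arm can. A call is refused whole if a number of a shift passes 50 or a number of a turn 8.59, either way. A call with a gripper value outside its range is refused whole. "hand" is the gripper's target within -1 to 1 (fully open at 1, half-way at 0, shut at -1), set as the call begins (left out, the last holds). The fingers move at their own pace and stop on an object; the grip force is fixed at half the most. Time passes only in rows, so rows that do not move let the fingers close. It gives the time, the measured TCP pose, the force and the opening at its end, in the units of the state.
- state(): the state, without advancing time (a new reading comes with each control period).
- eyes.get_image(name): name is "side" or "top" or "wrist"; returns the picture (384x512x3 uint8, red, green, blue); there is no depth.
- eyes.camera_model(name): a dict with "mtx" (3x3 intrinsics, pixels), "pose" (4x4, takes a point from camera to world coordinates); the wrist camera has in their place "T_tool_cam" (4x4, takes a point from camera to tool coordinates, whose origin is the TCP and whose axes are the flange's). Camera axes: x right, y down, z forward; pixel columns grow to the right and rows downward; lengths in mm; the calibration is good to about 2 mm. A picture is of the moment at which its call begins: read the wrist's pose just before it. camera_model takes no time and is no camera call.
- env.job_done(): hands the job in, once; it reports no verdict.
The state is a dict: "time_s": time; "joints": joint angles; "dq": joint speeds; "effort": joint torques, N m; "tcp_pos": TCP position; "ee_rot": TCP orientation; "ft_force": force on the tool from outside, world axes, zero at the start; "ft_torque": the same for the moment, N m; "opening": finger opening in mm.
Only numpy, scipy, OpenCV 4.12 (cv2) and the standard library are available. Lean on these libraries where they do the work, as an engineer would, in place of code of your own. Each camera call takes 0.05 s, during which the arm holds its last target.

## Task

Fit the loose steel retaining clip to the little tube turntable: hold it flat beside the spindle, press the sprung washer down with it and push it sideways, mouth first, into the spindle's groove until it snaps fully home, then let go. Feel your way and do not force it: never press or push with more than 20 N. Leave the things standing around undisturbed.

Things in the scene. Friction and masses are not known exactly. Their poses are not given: they have to be found in the camera images.
- clip: Loose U-shaped steel retaining clip, lying flat, about 60 g. Origin: on its underside, at the centre of the seat that goes round the groove's core; z up, x points out of the open mouth, y across. The U is 4 mm thick, reaches from x = -12 to +7.5 mm and is 21 mm wide. Behind it a 4 mm plate, 13 mm wide, carries the tab.
- clip_tab (a point): Middle of the clip's upright grip tab, 21 mm behind the seat's centre and 19 mm above the underside. The tab is 14 x 14 mm with flat sides across the clip's x and y, and reaches from 4 to 34 mm above the underside. Axes as the clip's.
- clip_mouth (a point): Middle of the clip's mouth, between the rounded bumps (4 mm) of its two sprung jaws, 5.5 mm ahead of the seat's centre, 2 mm above the underside. Bump centres lie 6.4 mm to either side; each must spread 1.6 mm to pass the groove's core. That takes about 5 to 15 N of push; then the clip snaps in and stops hard.
- turntable: Round tube turntable fixed to the desk, 90 mm across. Origin: on the desk, on the spindle's axis; z up. Its disc's top is at z = 32 mm (a hub 40 mm across rises to 36 mm). Any direction round the axis serves for the clip.
- spindle_axis (a point): Point on the spindle's axis, fixed to the turntable, 50 mm above the desk. Spindle: upright steel, 18 mm in diameter; groove 6 mm wide with a 12 mm core. The spindle's height differs each time and is NOT measured: the groove's lower flank lies anywhere from 40 to 64 mm above the desk, the upper flank 6 mm and the spindle's top 22 mm above the lower one.
- washer_axis (a point): Point on the axis, fixed to the turntable, 44 mm above the desk. Round the spindle sits a steel washer, 47 mm across, held up by a spring: free, its top is 4 mm above the groove's lower flank and the clip lying on it is 2 mm too high to enter. It yields from 1 N on at 1.5 N/mm and stops level with the lower flank at 7 N. The clip enters when it is pressed down 2 to 4 mm.
- petri_0: bystander: petri dish, 58 mm across, 16 mm high; origin centre of underside
- slide_mailer_0: bystander: flat white slide mailer, 34 x 84 x 15 mm; origin centre of underside
- coverslip_box: bystander: small white box, 29 x 29 x 17 mm; origin centre of underside
- vial_0: bystander: glass vial, 22 mm across, 52 mm high; origin centre of underside
- vial_1: bystander: glass vial, 22 mm across, 52 mm high; origin centre of underside
- tally_counter: bystander: hand tally counter, 54 x 62 x 33 mm; origin centre of underside
- objective_case_3: bystander: cylindrical case, 39 mm across, 76 mm high; origin centre of underside

How it is judged:
By the outcome, as a careful person would: the job done as asked, in the order asked, and still so for the second after the job is handed in, with the robot touching nothing.
It also fails if it takes over 58 s, if anything falls off the work surface, if the arm or the gripper's body presses on something with over 40 N, if the wrist force passes 120 N, or if a joint passes its speed limit or range.

## Working session

There is one attempt and no reset: what is moved stays moved. The work goes in short steps, Python scripts to look and compute and a tool call to move; the robot and the scene stay as the last step left them, time stands still between calls to the robot, and variables do not carry over. Pictures are saved under pics/ and viewed, and the job is handed in when it is done.

Besides the shell and the picture viewer there is one more tool, called after "Request:" as name(argument=value, ...), one argument or row to a line, values as JSON. step_arm: Moves the arm, as the interface text tells. Its arguments: {"type":"object","properties":{"steps":{"type":"array","items":{"type":"object","properties":{"x":{"type":"number"},"y":{"type":"number"},"z":{"type":"number"},"wx":{"type":"number"},"wy":{"type":"number"},"wz":{"type":"number"}}}},"hand":{"type":"number"}},"required":["steps"]}

```bash
mkdir -p pics; ls; cat > h.py <<'E'
import numpy as np, cv2
from workcell import state, eyes, env
from scipy.spatial.transform import Rotation as R
def save(n,im,s=1.5):
    cv2.imwrite('pics/'+n, cv2.resize(im[:,:,::-1],None,fx=s,fy=s,interpolation=cv2.INTER_CUBIC))
def cam(name):
    m=eyes.camera_model(name)
    if 'pose' in m: T=np.array(m['pose'])
    else:
        s=state(); W=np.eye(4); W[:3,:3]=R.from_rotvec(s['ee_rot']).as_matrix(); W[:3,3]=s['tcp_pos']; T=W@np.array(m['T_tool_cam'])
    return np.array(m['mtx']),T
def ray(K,T,uv):
    d=T[:3,:3]@np.linalg.solve(K,[uv[0],uv[1],1.]); return T[:3,3],d/np.linalg.norm(d)
def onplane(K,T,uv,z):
    o,d=ray(K,T,uv); return o+d*(z-o[2])/d[2]
def proj(K,T,p):
    q=T[:3,:3].T@(np.array(p)-T[:3,3]); q=K@q; return q[:2]/q[2]
E
python3 - <<'E'
from h import *
print(state())
for n in ['side','top','wrist']:
    K,T=cam(n); im=eyes.get_image(n); save(n+'0.png',im); np.savez('pics/'+n+'0.npz',im=im,K=K,T=T); print(n,K.round(1).tolist(),T.round(3).tolist())
E
```

```text
pics
{'time_s': 0.0, 'joints': array([-1.35598964e+00,  3.42738818e-01,  1.52504593e+00, -2.59530520e-06,
        1.27542586e+00, -1.45980161e-01]), 'dq': array([-0.00032727,  0.00024657, -0.0007425 ,  0.00120443,  0.00028521,
       -0.00059382]), 'effort': array([-1.19173277e-03, -4.31240630e+01, -2.44215703e+01,  7.17602740e-02,
        5.60344441e-02, -1.05153895e-04]), 'tcp_pos': array([ 185.27436256, -490.79454876,  245.02651513]), 'ee_rot': array([-3.08902371e+00, -5.63365024e-01,  9.12930819e-05]), 'ft_force': array([0.73306298, 0.42447787, 0.17827224]), 'ft_torque': array([ 0.00423166,  0.02379293, -0.07229275]), 'opening': 91.72117162471659}
side [[470.4, 0.0, 254.8], [0.0, 470.4, 187.8], [0.0, 0.0, 1.0]] [[0.105, 0.856, -0.505, 1186.342], [0.994, -0.092, 0.051, 22.614], [-0.003, -0.508, -0.861, 1107.402], [0.0, 0.0, 0.0, 1.0]]
top [[381.3, 0.0, 255.8], [0.0, 381.3, 187.1], [0.0, 0.0, 1.0]] [[0.143, -0.967, 0.211, 399.919], [-0.99, -0.139, 0.035, 83.172], [-0.005, -0.214, -0.977, 880.293], [0.0, 0.0, 0.0, 1.0]]
wrist [[317.7, 0.0, 258.5], [0.0, 317.7, 191.5], [0.0, 0.0, 1.0]] [[0.352, -0.907, -0.229, 246.23], [-0.936, -0.342, -0.085, -467.469], [-0.002, 0.244, -0.97, 384.626], [0.0, 0.0, 0.0, 1.0]]
```

View pics/side0.png

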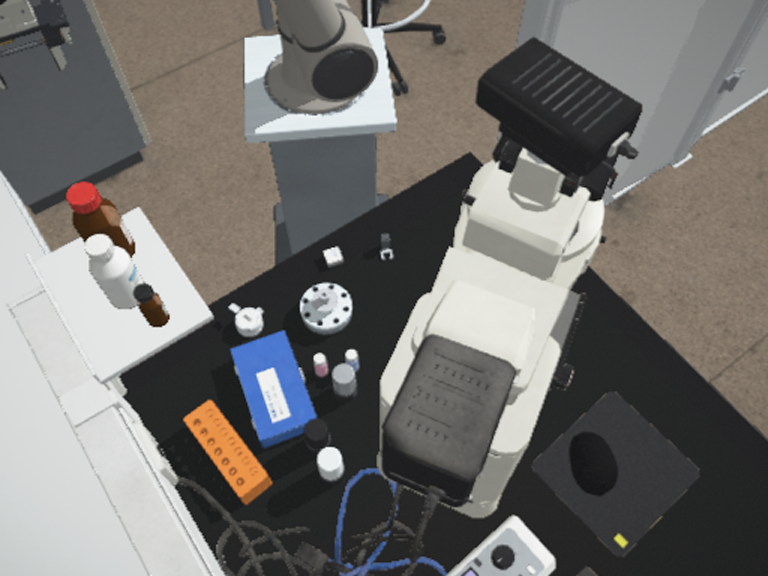

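View pics/top0.png

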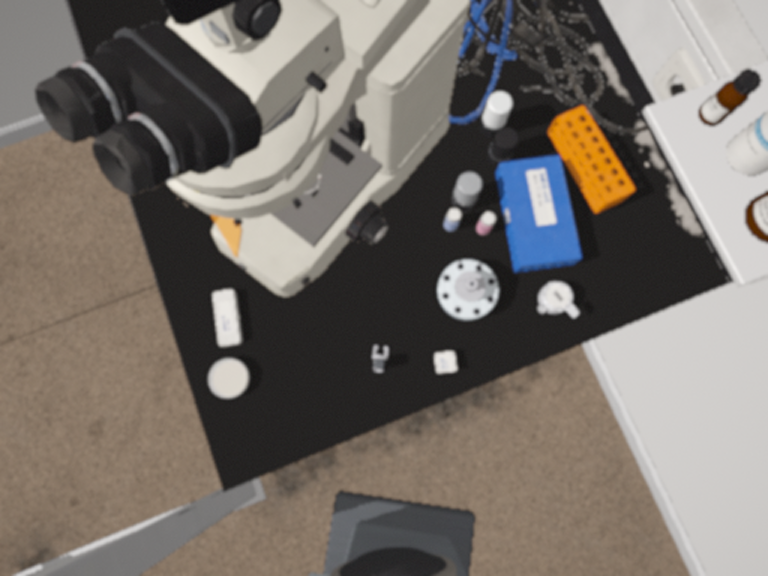

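View pics/wrist0.png

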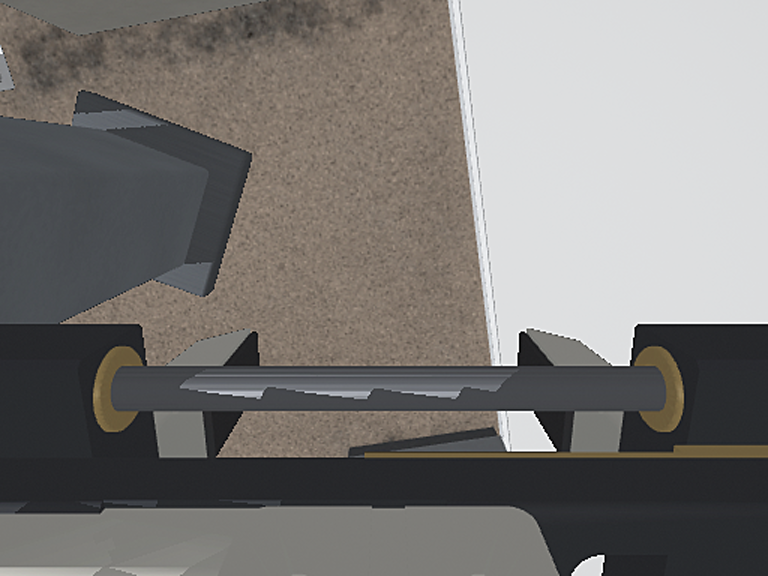

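The clip is at (380,358) in the top view and (387,247) in the side view. The turntable is at (468,290) and (326,307), both at 1.5x scale. I'll zoom in and measure.

```bash
python3 - <<'E'
from h import *
out=[]
for n,cs in [('top',[(253,239),(312,193)]),('side',[(258,165),(218,205)])]:
    d=np.load(f'pics/{n}0.npz'); im=d['im']
    for c in cs:
        x,y=c; out.append(cv2.resize(im[y-25:y+25,x-30:x+30],(396,296),interpolation=cv2.INTER_CUBIC))
save('crop0.png',np.vstack([np.hstack(out[:2]),np.hstack(out[2:])]),1)
d=np.load('pics/top0.npz')
K,T=d['K'],d['T']
for nm,uv,z in [('clip',(253.3,238.7),5),('tt',(312,193),32),('box',(297,241),17),('tally',(371,198),20),('mailer',(151,212),15),('petri',(152,252),16),('v',(302,146),52),('v',(324,149),52),('oc',(312,126),76)]: print(nm,onplane(K,T,uv,z).round(1))
d=np.load('pics/side0.npz')
K,T=d['K'],d['T']
for nm,uv,z in [('clip',(258,165),5),('tt',(218,205),32),('box',(222,171),17)]: print(nm,onplane(K,T,uv,z).round(1))
E
```

```text
clip [468.8 103.1   5. ]
tt [587.6 -14.5  32. ]
box [476.8   4.9  17. ]
tally [ 597.8 -150.9   20. ]
mailer [494.9 343.8  15. ]
petri [406.3 323.1  16. ]
v [688.5  22.5  52. ]
v [688.4 -27.7  52. ]
oc [729.8   7.7  76. ]
clip [467.1 104.2   5. ]
tt [597.  -14.6  32. ]
box [483.9   2.8  17. ]
```

View pics/crop0.png

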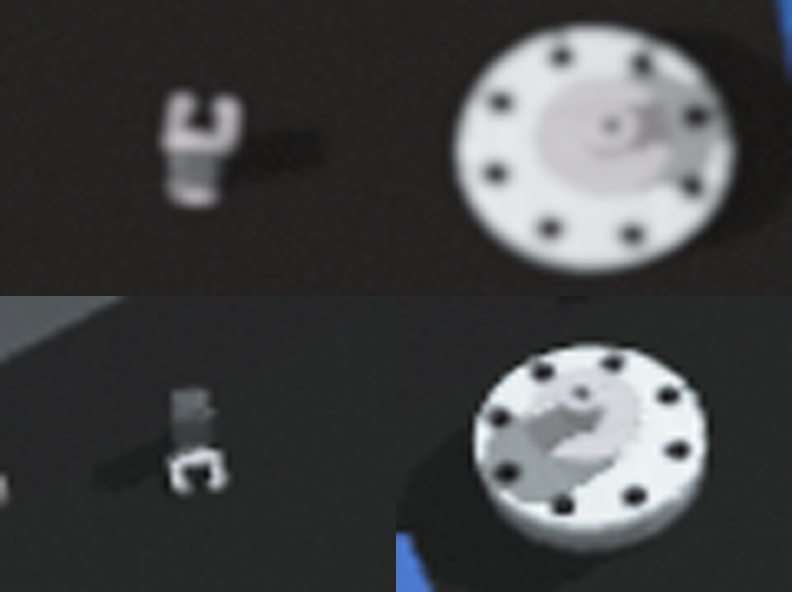

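```bash
python3 - <<'E'
from h import *
a=np.load('pics/top0.npz');b=np.load('pics/side0.npz')
def tri(p,q):
    o1,d1=ray(a['K'],a['T'],np.array(p)/1.5);o2,d2=ray(b['K'],b['T'],np.array(q)/1.5)
    s=np.linalg.lstsq(np.c_[d1,-d2],o2-o1,rcond=None)[0]
    return ((o1+s[0]*d1+o2+s[1]*d2)/2).round(0),np.linalg.norm(o1+s[0]*d1-o2-s[1]*d2).round(1)
print('eyep low R',tri((125,185),(500,145)))
print('eyep L',tri((65,130),(612,150)))
print('base corner',tri((288,296),(388,400)), [onplane(a['K'],a['T'],np.array((288,296))/1.5,z).round(0) for z in (0,60,100)])
print('spindle', tri((475,284),(323,288)))
print('tt', tri((468,290),(326,307)))
print('knob', tri((367,223),(562,375)))
E
```

```text
eyep low R (array([558., 287., 403.]), np.float64(94.8))
eyep L (array([600., 395., 401.]), np.float64(21.9))
base corner (array([ 619.,  200., -279.]), np.float64(236.8)) [array([544., 260.,   0.]), array([535., 248.,  60.]), array([528., 240., 100.])]
spindle (array([586., -17.,  81.]), np.float64(0.7))
tt (array([589., -16.,  20.]), np.float64(0.8))
knob (array([723., 262.,  -6.]), np.float64(223.3))
```

Request:
step_arm(
  steps=[
    {"wz": 6.9},
    {"wz": 6.9},
    {"wz": 6.9},
    {"x": 38,"y": -30},
    {"x": 38,"y": -30},
    {"x": 25,"y": -42},
    {"x": 20,"y": -45},
    {"x": 20,"y": -45},
    {"x": 20,"y": -45},
    {"x": 20,"y": -45},
    {"x": 15,"y": -45},
    {"x": 15,"y": -45},
  ],
  hand=-0.2,
)

```text
invalid input
```

Request:
step_arm(
  hand=-0.2,
  steps=[
    {"x": 0,"y": 0,"z": 0,"wx": 0,"wy": 0,"wz": 6.9},
    {"x": 0,"y": 0,"z": 0,"wx": 0,"wy": 0,"wz": 6.9},
    {"x": 0,"y": 0,"z": 0,"wx": 0,"wy": 0,"wz": 6.9},
    {"x": 38,"y": -30,"z": 0,"wx": 0,"wy": 0,"wz": 0},
    {"x": 38,"y": -30,"z": 0,"wx": 0,"wy": 0,"wz": 0},
    {"x": 25,"y": -42,"z": 0,"wx": 0,"wy": 0,"wz": 0},
    {"x": 20,"y": -45,"z": 0,"wx": 0,"wy": 0,"wz": 0},
    {"x": 20,"y": -45,"z": 0,"wx": 0,"wy": 0,"wz": 0},
    {"x": 20,"y": -45,"z": 0,"wx": 0,"wy": 0,"wz": 0},
    {"x": 20,"y": -45,"z": 0,"wx": 0,"wy": 0,"wz": 0},
    {"x": 15,"y": -45,"z": 0,"wx": 0,"wy": 0,"wz": 0},
    {"x": 15,"y": -45,"z": 0,"wx": 0,"wy": 0,"wz": 0},
  ],
)

```text
time_s: 1.35
tcp_pos: [396.7, -117.4, 245.7]
ee_rot: [3.142, -0.001, 0.0]
ft_force: [0.9, 0.0, 0.5]
opening: 36.8
```

Request:
step_arm(
  steps=[
    {"x": 28,"y": -34,"z": 17,"wx": 0,"wy": 0,"wz": 0},
    {"x": 28,"y": -34,"z": 17,"wx": 0,"wy": 0,"wz": 0},
    {"x": 28,"y": -34,"z": 17,"wx": 0,"wy": 0,"wz": 0},
    {"x": 0,"y": 0,"z": 0,"wx": 0,"wy": 0,"wz": 0},
    {"x": 0,"y": 0,"z": 0,"wx": 0,"wy": 0,"wz": 0},
  ],
)

```text
time_s: 1.85
tcp_pos: [480.3, -16.6, 193.9]
ee_rot: [3.142, 0.003, -0.003]
ft_force: [-0.6, 0.1, -0.1]
opening: 36.9
```

```bash
python3 - <<'E'
from h import *
n='wrist';K,T=cam(n); im=eyes.get_image(n); save('w1.png',im); np.savez('pics/w1.npz',im=im,K=K,T=T); print(state()['tcp_pos'],T.round(3).tolist())
E
```

```text
[480.19971807 -17.4938775  194.55690446] [[0.001, -0.969, -0.247, 545.708], [-1.0, -0.001, -0.0, -16.004], [-0.0, 0.247, -0.969, 333.31], [0.0, 0.0, 0.0, 1.0]]
```

View pics/w1.png

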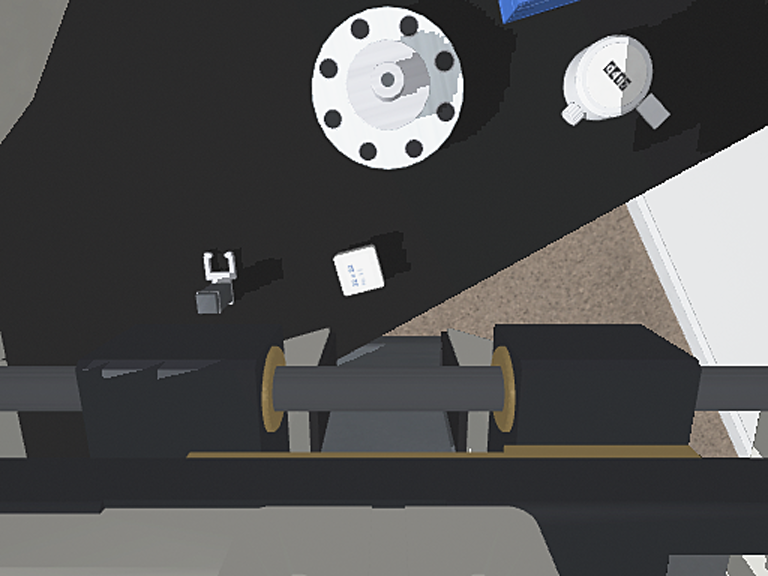

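```bash
python3 - <<'E'
from h import *
d=np.load('pics/w1.npz');im=d['im'];K,T=d['K'],d['T']
a=cv2.resize(im[0:118,200:318],(390,390),interpolation=cv2.INTER_CUBIC)
b=cv2.resize(im[155:215,120:180],(390,390),interpolation=cv2.INTER_CUBIC)
save('c1.png',np.hstack([a,b]),1)
g=im.min(2); m=(g>90).astype(np.uint8); 
n,l,s,c=cv2.connectedComponentsWithStats(m)
for i in range(n):
    if s[i,4]>40 and s[i,0]<330 and s[i,1]<220: print(i,s[i],c[i])
i=l[30,225]; 
cn,_=cv2.findContours((l==i).astype(np.uint8),cv2.RETR_EXTERNAL,cv2.CHAIN_APPROX_NONE)
q=cv2.convexHull(max(cn,key=len)); e=cv2.fitEllipse(q); print(e)
# rays of hull onto z=32, fit circle
P=np.array([onplane(K,T,u[0]+0.0,32)[:2] for u in q])
A=np.c_[2*P,np.ones(len(P))]; x=np.linalg.lstsq(A,(P**2).sum(1),rcond=None)[0]; print('centre',x[:2],'r',np.sqrt(x[2]+x[0]**2+x[1]**2))
E
```

```text
0 [     0      0    512    384 142997] [240.34450373 183.90742463]
1 [   0    0   46   96 2589] [15.9165701  34.73928158]
5 [ 208    4  101  109 7670] [257.90365059  58.2797914 ]
9 [  255    84   257   160 18842] [428.18230549 179.61384142]
10 [222 163  34  34 829] [238.86610374 179.81544029]
11 [135 168  23  28 276] [146.36956522 179.69202899]
15 [131 196  14  13 150] [137.24 202.44]
18 [189 219  31  25 549] [203.27504554 232.12386157]
((257.9430847167969, 58.12552261352539), (101.12322998046875, 108.17767333984375), 179.65638732910156)
centre [588.97066791 -15.36263339] r 44.687802874847016
```

View pics/c1.png

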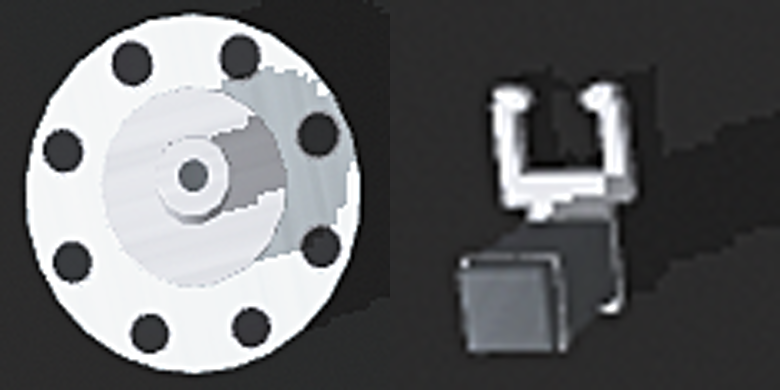

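Request:
step_arm(
  steps=[
    {"x": -15,"y": -40,"z": 21,"wx": 0,"wy": 0,"wz": 0},
    {"x": -15,"y": -40,"z": 22,"wx": 0,"wy": 0,"wz": 0},
    {"x": -15,"y": -40,"z": 22,"wx": 0,"wy": 0,"wz": 0},
    {"x": 0,"y": 0,"z": 0,"wx": 0,"wy": 0,"wz": 0},
    {"x": 0,"y": 0,"z": 0,"wx": 0,"wy": 0,"wz": 0},
  ],
)

```text
time_s: 2.4
tcp_pos: [435.5, 102.2, 130.2]
ee_rot: [3.141, -0.0, 0.001]
ft_force: [0.7, -0.5, 1.0]
opening: 36.7
```

```bash
python3 - <<'E'
from h import *
n='wrist';K,T=cam(n); im=eyes.get_image(n); np.savez('pics/w2.npz',im=im,K=K,T=T); print(state()['tcp_pos'],T.round(3).tolist())
c=proj(K,T,(468,104,4));print(c);x,y=c.astype(int)
x0=max(x-50,0);y0=max(y-38,0)
print(x0,y0); save('w2c.png',im[y0:y0+75,x0:x0+100],8); save('w2.png',im,1)
E
```

```text
[436.33199033 101.61946671 130.62844036] [[-0.001, -0.97, -0.244, 500.501], [-1.0, 0.001, 0.0, 102.729], [0.0, 0.244, -0.97, 269.734], [0.0, 0.0, 0.0, 1.0]]
[256.96003701 151.65493152]
206 113
```

View pics/w2c.png

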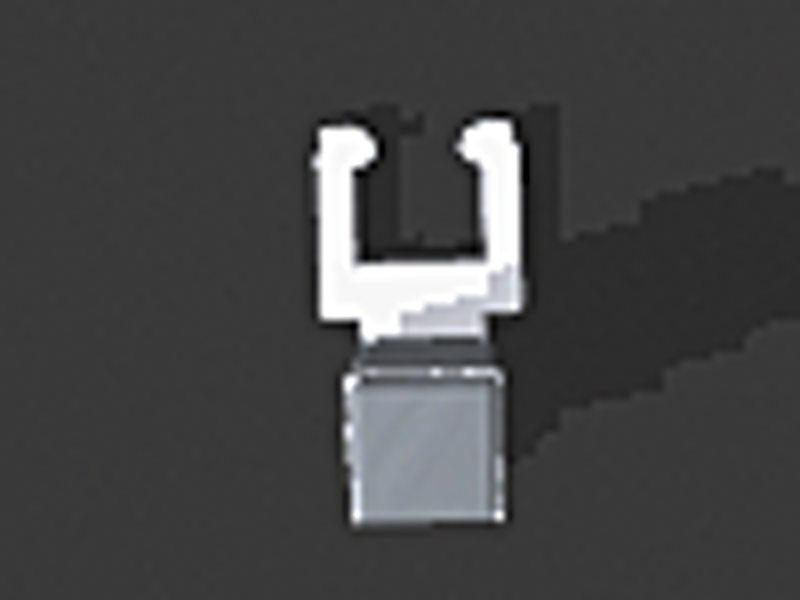

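```bash
python3 - <<'E'
from h import *
d=np.load('pics/w2.npz');im=d['im'];K,T=d['K'],d['T']
f=lambda u,z: onplane(K,T,(206+(u[0]-3.5)/8,113+(u[1]-3.5)/8),z).round(1)
for n,u,z in [('tipL',(318,126),4),('tipR',(520,118),4),('backL',(319,322),4),('backR',(522,312),4),('tabFL',(350,370),34),('tabFR',(503,370),34),('tabBL',(352,523),34),('tabBR',(505,521),34)]: print(n,f(u,z))
E
```

```text
tipL [487.2 113.5   4. ]
tipR [488.   92.8   4. ]
backL [467.  113.6   4. ]
backR [468.1  92.4   4. ]
tabFL [466.3 109.6  34. ]
tabFR [466.3  95.3  34. ]
tabBL [451.8 109.5  34. ]
tabBR [452.  95.  34.]
```

Request:
step_arm(
  steps=[
    {"x": 21.6,"y": -0.5,"z": 30,"wx": 0,"wy": 0,"wz": 0},
    {"x": 0,"y": 0,"z": 30,"wx": 0,"wy": 0,"wz": 0},
    {"x": 0,"y": 0,"z": 22,"wx": 0,"wy": 0,"wz": 0},
    {"x": 0,"y": 0,"z": 15,"wx": 0,"wy": 0,"wz": 0},
    {"x": 0,"y": 0,"z": 7.4,"wx": 0,"wy": 0,"wz": 0},
    {"x": 0,"y": 0,"z": 0,"wx": 0,"wy": 0,"wz": 0},
    {"x": 0,"y": 0,"z": 0,"wx": 0,"wy": 0,"wz": 0},
    {"x": 0,"y": 0,"z": 0,"wx": 0,"wy": 0,"wz": 0},
  ],
)

```text
time_s: 3.25
tcp_pos: [458.1, 102.8, 26.3]
ee_rot: [-3.142, 0.002, -0.003]
ft_force: [0.1, -0.1, 0.2]
opening: 36.6
```

```bash
cat > a.py <<'E'
from h import *
import time
ps=[];fs=[]
for i in range(1):
    s=state(); ps.append(s['tcp_pos']);fs.append(s['ft_force'])
print(s['time_s'],s['tcp_pos'].round(2),s['ft_force'].round(2),s['ft_torque'].round(3),s['opening'])
E
python3 a.py;python3 a.py
```

```text
3.25 [458.13 102.85  26.31] [ 0.07 -0.06  0.17] [ 0.063 -0.021  0.034] 36.56409330247327
3.25 [458.13 102.85  26.31] [ 0.07 -0.06  0.17] [ 0.063 -0.021  0.034] 36.56409330247327
```

Close the gripper.

Request:
step_arm(
  hand=-1,
  steps=[
    {"x": 0,"y": 0,"z": 0,"wx": 0,"wy": 0,"wz": 0},
    {"x": 0,"y": 0,"z": 0,"wx": 0,"wy": 0,"wz": 0},
    {"x": 0,"y": 0,"z": 0,"wx": 0,"wy": 0,"wz": 0},
    {"x": 0,"y": 0,"z": 0,"wx": 0,"wy": 0,"wz": 0},
    {"x": 0,"y": 0,"z": 0,"wx": 0,"wy": 0,"wz": 0},
    {"x": 0,"y": 0,"z": 0,"wx": 0,"wy": 0,"wz": 0},
  ],
)

```text
time_s: 3.85
tcp_pos: [457.3, 103.2, 25.5]
ee_rot: [3.142, -0.001, 0.0]
ft_force: [-0.5, -0.0, 3.7]
opening: 13.8
```

Request:
step_arm(
  steps=[
    {"x": 0,"y": 0,"z": -10,"wx": 0,"wy": 0,"wz": 0},
    {"x": 0,"y": 0,"z": -30,"wx": 0,"wy": 0,"wz": 0},
    {"x": 0,"y": 0,"z": -30,"wx": 0,"wy": 0,"wz": 0},
    {"x": 0,"y": 0,"z": -30,"wx": 0,"wy": 0,"wz": 0},
    {"x": 0,"y": 0,"z": 0,"wx": 0,"wy": 0,"wz": 0},
    {"x": 0,"y": 0,"z": 0,"wx": 0,"wy": 0,"wz": 0},
  ],
)

```text
time_s: 4.45
tcp_pos: [457.3, 103.1, 125.9]
ee_rot: [3.142, -0.001, 0.002]
ft_force: [0.4, 0.8, -1.4]
opening: 13.8
```

```bash
python3 a.py; python3 - <<'E'
from h import *
n='wrist';K,T=cam(n); im=eyes.get_image(n); np.savez('pics/w3.npz',im=im,K=K,T=T); save('w3.png',im,1.5)
E
```

```text
4.45 [457.33 103.15 125.87] [ 0.35  0.77 -1.44] [0.031 0.039 0.024] 13.805599818541907
```

View pics/w3.png

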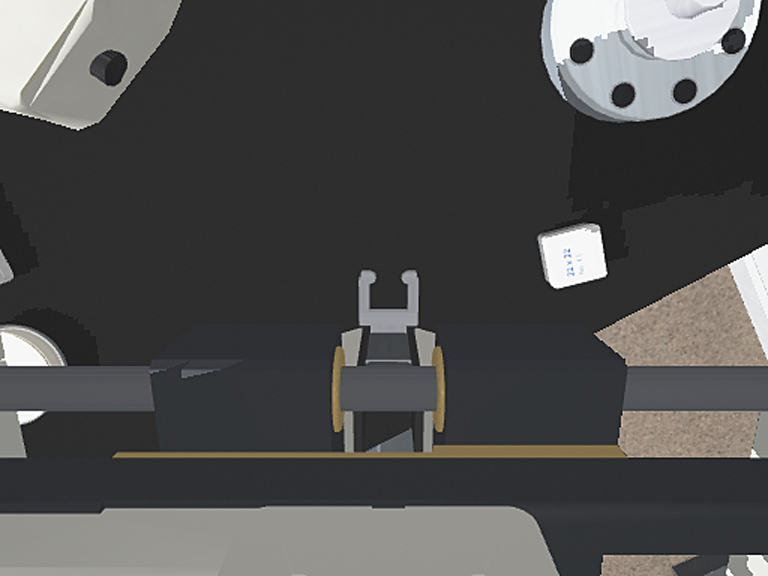

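Request:
step_arm(
  steps=[
    {"x": 15,"y": 20,"z": 0,"wx": 0,"wy": 0,"wz": 0},
    {"x": 25,"y": 36,"z": 0,"wx": 0,"wy": 0,"wz": 0},
    {"x": 25,"y": 36,"z": 0,"wx": 0,"wy": 0,"wz": 0},
    {"x": 18,"y": 26.5,"z": 0,"wx": 0,"wy": 0,"wz": 0},
    {"x": 0,"y": 0,"z": 0,"wx": 0,"wy": 0,"wz": 0},
    {"x": 0,"y": 0,"z": 0,"wx": 0,"wy": 0,"wz": 0},
    {"x": 0,"y": 0,"z": 0,"wx": 0,"wy": 0,"wz": 0},
  ],
)

```text
time_s: 5.2
tcp_pos: [538.9, -14.5, 124.3]
ee_rot: [-3.141, -0.0, 0.004]
ft_force: [-0.1, -0.4, -1.1]
opening: 13.8
```

```bash
python3 a.py; python3 - <<'E'
from h import *
n='wrist';K,T=cam(n); im=eyes.get_image(n); np.savez('pics/w4.npz',im=im,K=K,T=T); print(T.round(3).tolist())
x,y=map(int,proj(K,T,(575,-15,70)));print(x,y); x0,y0=x-80,max(y-60,0);print(x0,y0)
save('w4.png',im[y0:y0+120,x0:x0+160],5)
E
```

```text
5.2 [538.93 -14.52 124.27] [-0.15 -0.36 -1.1 ] [ 0.094  0.067 -0.032] 13.773381379773724
[[-0.001, -0.969, -0.247, 604.441], [-1.0, 0.0, 0.001, -14.094], [-0.001, 0.247, -0.969, 263.588], [0.0, 0.0, 0.0, 1.0]]
260 159
180 99
```

View pics/w4.png

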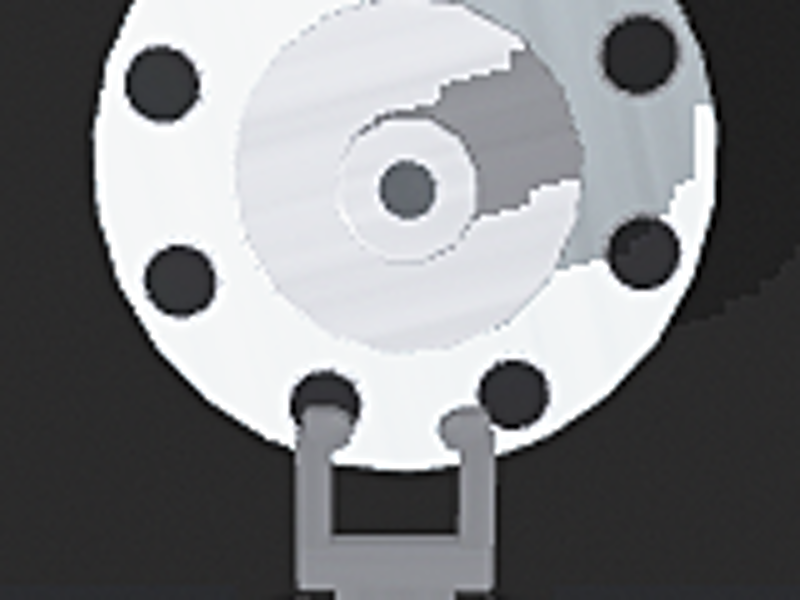

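Request:
step_arm(
  steps=[
    {"x": 8.3,"y": 1.7,"z": 0,"wx": 0,"wy": 0,"wz": 0},
    {"x": 0,"y": 0,"z": 15,"wx": 0,"wy": 0,"wz": 0},
    {"x": 0,"y": 0,"z": 10,"wx": 0,"wy": 0,"wz": 0},
    {"x": 0,"y": 0,"z": 5,"wx": 0,"wy": 0,"wz": 0},
    {"x": 0,"y": 0,"z": 0,"wx": 0,"wy": 0,"wz": 0},
    {"x": 0,"y": 0,"z": 0,"wx": 0,"wy": 0,"wz": 0},
  ],
)

```text
time_s: 5.85
tcp_pos: [548.6, -17.0, 95.5]
ee_rot: [3.141, -0.0, 0.0]
ft_force: [0.5, 0.4, -0.7]
opening: 13.7
```

```bash
python3 a.py; python3 - <<'E'
from h import *
n='wrist';K,T=cam(n); im=eyes.get_image(n); np.savez('pics/w5.npz',im=im,K=K,T=T); print(T.round(3).tolist())
x,y=map(int,proj(K,T,(575,-15,60)));print(x,y); x0,y0=x-80,max(y-60,0);print(x0,y0)
save('w5.png',im[y0:y0+120,x0:x0+160],5)
E
```

```text
5.85 [548.63 -16.98  95.48] [ 0.51  0.41 -0.69] [ 0.036  0.003 -0.04 ] 13.743743864601349
[[-0.001, -0.97, -0.244, 613.728], [-1.0, 0.001, 0.0, -16.48], [-0.0, 0.244, -0.97, 234.996], [0.0, 0.0, 0.0, 1.0]]
255 182
175 122
```

View pics/w5.png

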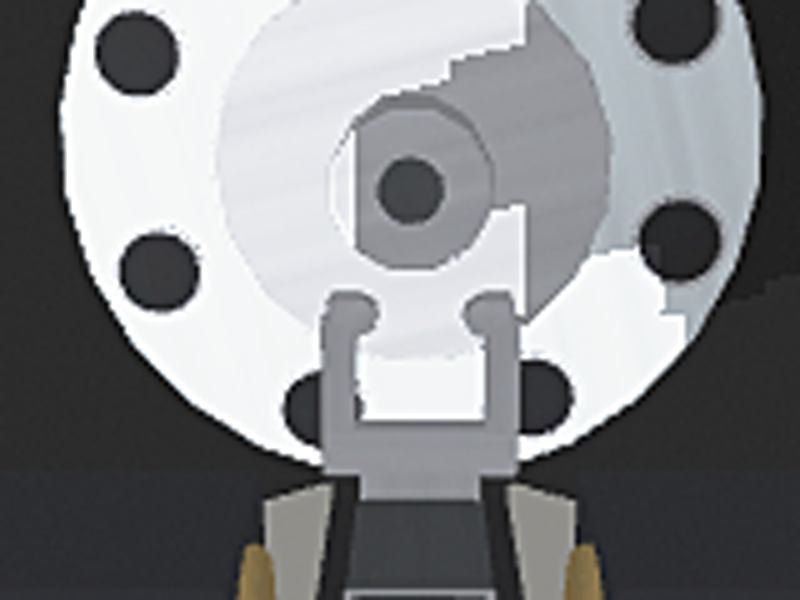

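Request:
step_arm(
  steps=[
    {"x": -0.7,"y": -0.8,"z": 8,"wx": 0,"wy": 0,"wz": 0},
    {"x": 0,"y": 0,"z": 6,"wx": 0,"wy": 0,"wz": 0},
    {"x": 0,"y": 0,"z": 3,"wx": 0,"wy": 0,"wz": 0},
    {"x": 0,"y": 0,"z": 0,"wx": 0,"wy": 0,"wz": 0},
    {"x": 0,"y": 0,"z": 0,"wx": 0,"wy": 0,"wz": 0},
    {"x": 0,"y": 0,"z": 0,"wx": 0,"wy": 0,"wz": 0},
  ],
)

```text
time_s: 6.5
tcp_pos: [548.0, -16.4, 78.5]
ee_rot: [3.141, -0.001, 0.001]
ft_force: [0.2, 0.5, -0.2]
opening: 14.0
```

Request:
step_arm(
  steps=[
    {"x": 0,"y": 0,"z": 1,"wx": 0,"wy": 0,"wz": 0},
    {"x": 0,"y": 0,"z": 1,"wx": 0,"wy": 0,"wz": 0},
    {"x": 0,"y": 0,"z": 0,"wx": 0,"wy": 0,"wz": 0},
  ],
)

```text
time_s: 6.8
tcp_pos: [547.7, -16.3, 76.2]
ee_rot: [3.142, -0.001, -0.0]
ft_force: [1.4, 0.7, -0.8]
opening: 13.5
```

Request:
step_arm(
  steps=[
    {"x": 0,"y": 0,"z": 1,"wx": 0,"wy": 0,"wz": 0},
    {"x": 0,"y": 0,"z": 0,"wx": 0,"wy": 0,"wz": 0},
  ],
)

```text
time_s: 7.0
tcp_pos: [547.9, -16.3, 75.4]
ee_rot: [3.141, -0.001, 0.0]
ft_force: [0.6, 0.6, -0.0]
opening: 14.1
```

Request:
step_arm(
  steps=[
    {"x": 0,"y": 0,"z": 1,"wx": 0,"wy": 0,"wz": 0},
    {"x": 0,"y": 0,"z": 0,"wx": 0,"wy": 0,"wz": 0},
  ],
)

```text
time_s: 7.2
tcp_pos: [547.9, -16.3, 74.4]
ee_rot: [3.141, -0.001, 0.0]
ft_force: [-0.4, -0.1, 2.2]
opening: 14.1
```

Request:
step_arm(
  steps=[
    {"x": 0,"y": 0,"z": 1,"wx": 0,"wy": 0,"wz": 0},
    {"x": 0,"y": 0,"z": 0,"wx": 0,"wy": 0,"wz": 0},
  ],
)

```text
time_s: 7.4
tcp_pos: [547.9, -16.3, 73.4]
ee_rot: [3.141, -0.001, 0.0]
ft_force: [-1.3, 0.5, 3.6]
opening: 13.7
```

Request:
step_arm(
  steps=[
    {"x": 0,"y": 0,"z": 0.7,"wx": 0,"wy": 0,"wz": 0},
    {"x": 0,"y": 0,"z": 0,"wx": 0,"wy": 0,"wz": 0},
  ],
)

```text
time_s: 7.6
tcp_pos: [547.9, -16.3, 72.7]
ee_rot: [3.141, -0.001, 0.0]
ft_force: [-1.9, -0.4, 2.8]
opening: 13.9
```

Request:
step_arm(
  steps=[
    {"x": 0,"y": 0,"z": 0,"wx": 0,"wy": 0,"wz": 0},
  ],
)

```text
time_s: 7.7
tcp_pos: [547.9, -16.3, 72.8]
ee_rot: [3.141, -0.001, 0.0]
ft_force: [-0.3, -0.5, 4.3]
opening: 13.9
```

Request:
step_arm(
  steps=[
    {"x": 0,"y": 0,"z": 0,"wx": 0,"wy": 0,"wz": 0},
  ],
)

```text
time_s: 7.8
tcp_pos: [547.9, -16.3, 72.7]
ee_rot: [3.141, -0.001, 0.0]
ft_force: [-0.8, 0.6, 5.0]
opening: 13.9
```

Request:
step_arm(
  steps=[
    {"x": 1,"y": 0,"z": 0,"wx": 0,"wy": 0,"wz": 0},
    {"x": 1,"y": 0,"z": 0,"wx": 0,"wy": 0,"wz": 0},
  ],
)

```text
time_s: 8.0
tcp_pos: [549.4, -16.3, 72.5]
ee_rot: [3.142, -0.001, -0.002]
ft_force: [-3.4, -0.7, 4.9]
opening: 13.9
```

Request:
step_arm(
  steps=[
    {"x": 0,"y": 0,"z": 0.4,"wx": 0,"wy": 0,"wz": 0},
    {"x": 1,"y": 0,"z": 0,"wx": 0,"wy": 0,"wz": 0},
    {"x": 0,"y": 0,"z": 0,"wx": 0,"wy": 0,"wz": 0},
  ],
)

```text
time_s: 8.3
tcp_pos: [550.7, -16.3, 72.1]
ee_rot: [3.142, -0.001, -0.001]
ft_force: [-2.9, 1.0, 5.3]
opening: 13.6
```

Request:
step_arm(
  steps=[
    {"x": 1,"y": 0,"z": 0,"wx": 0,"wy": 0,"wz": 0},
    {"x": 0,"y": 0,"z": 0,"wx": 0,"wy": 0,"wz": 0},
  ],
)

```text
time_s: 8.5
tcp_pos: [551.7, -16.3, 72.2]
ee_rot: [3.142, -0.001, -0.001]
ft_force: [-2.7, 0.5, 5.6]
opening: 13.9
```

Request:
step_arm(
  steps=[
    {"x": 1,"y": 0,"z": 0,"wx": 0,"wy": 0,"wz": 0},
    {"x": 0,"y": 0,"z": 0,"wx": 0,"wy": 0,"wz": 0},
  ],
)

```text
time_s: 8.7
tcp_pos: [552.7, -16.3, 72.2]
ee_rot: [3.142, -0.001, -0.001]
ft_force: [-3.1, 0.4, 5.2]
opening: 13.8
```

Request:
step_arm(
  steps=[
    {"x": 1,"y": 0,"z": 0,"wx": 0,"wy": 0,"wz": 0},
    {"x": 0,"y": 0,"z": 0,"wx": 0,"wy": 0,"wz": 0},
  ],
)

```text
time_s: 8.9
tcp_pos: [553.7, -16.2, 72.2]
ee_rot: [3.142, -0.001, -0.001]
ft_force: [-3.2, 0.1, 5.8]
opening: 13.9
```

Request:
step_arm(
  steps=[
    {"x": 1,"y": 0,"z": 0,"wx": 0,"wy": 0,"wz": 0},
    {"x": 0,"y": 0,"z": 0,"wx": 0,"wy": 0,"wz": 0},
  ],
)

```text
time_s: 9.1
tcp_pos: [554.7, -16.3, 72.2]
ee_rot: [3.142, -0.001, -0.001]
ft_force: [-3.0, 0.0, 5.2]
opening: 14.1
```

Request:
step_arm(
  steps=[
    {"x": 0.5,"y": 0,"z": 0,"wx": 0,"wy": 0,"wz": 0},
    {"x": 0,"y": 0,"z": 0,"wx": 0,"wy": 0,"wz": 0},
  ],
)

```text
time_s: 9.3
tcp_pos: [555.0, -16.3, 72.1]
ee_rot: [3.142, -0.001, -0.001]
ft_force: [-2.0, 0.9, 5.6]
opening: 14.0
```

Request:
step_arm(
  steps=[
    {"x": 0.5,"y": 0,"z": 0,"wx": 0,"wy": 0,"wz": 0},
    {"x": 0,"y": 0,"z": 0,"wx": 0,"wy": 0,"wz": 0},
  ],
)

```text
time_s: 9.5
tcp_pos: [555.5, -16.3, 72.1]
ee_rot: [3.142, -0.001, -0.001]
ft_force: [-4.1, 0.5, 4.7]
opening: 13.6
```

Request:
step_arm(
  steps=[
    {"x": 0.5,"y": 0,"z": 0,"wx": 0,"wy": 0,"wz": 0},
    {"x": 0,"y": 0,"z": 0,"wx": 0,"wy": 0,"wz": 0},
  ],
)

```text
time_s: 9.7
tcp_pos: [556.1, -16.3, 72.2]
ee_rot: [3.142, -0.001, -0.001]
ft_force: [-4.2, 0.0, 5.2]
opening: 13.6
```

Request:
step_arm(
  steps=[
    {"x": 0.5,"y": 0,"z": 0,"wx": 0,"wy": 0,"wz": 0},
    {"x": 0,"y": 0,"z": 0,"wx": 0,"wy": 0,"wz": 0},
  ],
)

```text
time_s: 9.9
tcp_pos: [556.4, -16.3, 72.1]
ee_rot: [-3.142, 0.001, 0.002]
ft_force: [-3.4, -1.1, 5.0]
opening: 13.7
```

Request:
step_arm(
  steps=[
    {"x": 0.5,"y": 0,"z": 0,"wx": 0,"wy": 0,"wz": 0},
    {"x": 0,"y": 0,"z": 0,"wx": 0,"wy": 0,"wz": 0},
  ],
)

```text
time_s: 10.1
tcp_pos: [556.7, -16.2, 72.0]
ee_rot: [-3.141, 0.001, 0.002]
ft_force: [-3.6, 0.1, 6.1]
opening: 14.1
```

Request:
step_arm(
  steps=[
    {"x": 0.5,"y": 0,"z": 0,"wx": 0,"wy": 0,"wz": 0},
    {"x": 0,"y": 0,"z": 0,"wx": 0,"wy": 0,"wz": 0},
  ],
)

```text
time_s: 10.3
tcp_pos: [557.0, -16.2, 72.0]
ee_rot: [-3.141, 0.001, 0.003]
ft_force: [-4.2, 0.1, 5.4]
opening: 14.0
```

Request:
step_arm(
  steps=[
    {"x": 0.5,"y": 0,"z": 0,"wx": 0,"wy": 0,"wz": 0},
    {"x": 0,"y": 0,"z": 0,"wx": 0,"wy": 0,"wz": 0},
  ],
)

```text
time_s: 10.5
tcp_pos: [557.3, -16.1, 71.9]
ee_rot: [-3.141, 0.001, 0.004]
ft_force: [-5.6, 0.2, 5.0]
opening: 13.5
```

Request:
step_arm(
  steps=[
    {"x": 0.5,"y": 0,"z": 0,"wx": 0,"wy": 0,"wz": 0},
    {"x": 0,"y": 0,"z": 0,"wx": 0,"wy": 0,"wz": 0},
  ],
)

```text
time_s: 10.7
tcp_pos: [557.5, -16.1, 71.8]
ee_rot: [-3.141, 0.001, 0.005]
ft_force: [-6.0, 0.2, 7.0]
opening: 13.9
```

Request:
step_arm(
  steps=[
    {"x": 0.5,"y": 0,"z": 0,"wx": 0,"wy": 0,"wz": 0},
    {"x": 0,"y": 0,"z": 0,"wx": 0,"wy": 0,"wz": 0},
  ],
)

```text
time_s: 10.9
tcp_pos: [557.7, -16.0, 71.8]
ee_rot: [-3.141, 0.0, 0.006]
ft_force: [-6.3, -0.4, 5.7]
opening: 13.8
```

Request:
step_arm(
  steps=[
    {"x": 0.5,"y": 0,"z": 0,"wx": 0,"wy": 0,"wz": 0},
    {"x": 0,"y": 0,"z": 0,"wx": 0,"wy": 0,"wz": 0},
  ],
)

```text
time_s: 11.1
tcp_pos: [557.9, -16.1, 71.7]
ee_rot: [-3.141, 0.0, 0.007]
ft_force: [-7.7, 0.9, 7.7]
opening: 13.8
```

```bash
python3 - <<'E'
from h import *
n='wrist';K,T=cam(n); im=eyes.get_image(n)
x,y=map(int,proj(K,T,(575,-15,50)));x0,y0=x-80,max(y-60,0);print(x0,y0)
save('w6.png',im[y0:y0+120,x0:x0+160],5)
E
```

```text
177 144
```

View pics/w6.png

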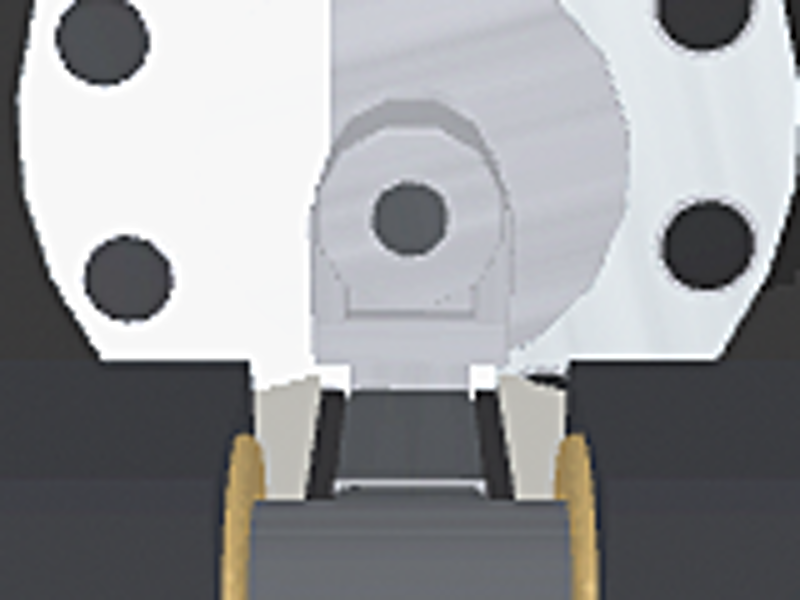

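Request:
step_arm(
  steps=[
    {"x": 0.7,"y": 0,"z": -0.3,"wx": 0,"wy": 0,"wz": 0},
    {"x": 0,"y": 0,"z": 0,"wx": 0,"wy": 0,"wz": 0},
  ],
)

```text
time_s: 11.35
tcp_pos: [558.4, -16.0, 71.9]
ee_rot: [-3.141, 0.0, 0.008]
ft_force: [-8.1, -0.9, 7.1]
opening: 13.9
```

Request:
step_arm(
  steps=[
    {"x": 0.7,"y": 0,"z": 0,"wx": 0,"wy": 0,"wz": 0},
    {"x": 0,"y": 0,"z": 0,"wx": 0,"wy": 0,"wz": 0},
  ],
)

```text
time_s: 11.55
tcp_pos: [558.8, -16.0, 71.8]
ee_rot: [-3.141, 0.0, 0.009]
ft_force: [-8.2, 0.4, 6.5]
opening: 13.7
```

Request:
step_arm(
  steps=[
    {"x": 0.7,"y": 0,"z": 0,"wx": 0,"wy": 0,"wz": 0},
    {"x": 0,"y": 0,"z": 0,"wx": 0,"wy": 0,"wz": 0},
  ],
)

```text
time_s: 11.75
tcp_pos: [559.3, -16.0, 71.8]
ee_rot: [-3.141, 0.0, 0.01]
ft_force: [-9.0, 0.8, 6.2]
opening: 13.7
```

Request:
step_arm(
  steps=[
    {"x": 0.7,"y": 0,"z": 0,"wx": 0,"wy": 0,"wz": 0},
    {"x": 0,"y": 0,"z": 0,"wx": 0,"wy": 0,"wz": 0},
  ],
)

```text
time_s: 11.95
tcp_pos: [560.2, -16.0, 71.8]
ee_rot: [-3.141, 0.0, 0.009]
ft_force: [-7.9, -0.5, 6.7]
opening: 13.7
```

Request:
step_arm(
  steps=[
    {"x": 0.7,"y": 0,"z": 0,"wx": 0,"wy": 0,"wz": 0},
    {"x": 0,"y": 0,"z": 0,"wx": 0,"wy": 0,"wz": 0},
  ],
)

```text
time_s: 12.15
tcp_pos: [561.3, -16.0, 71.9]
ee_rot: [-3.141, 0.0, 0.008]
ft_force: [-5.5, 0.8, 6.3]
opening: 13.7
```

Request:
step_arm(
  steps=[
    {"x": 0.5,"y": 0,"z": 0,"wx": 0,"wy": 0,"wz": 0},
    {"x": 0,"y": 0,"z": 0,"wx": 0,"wy": 0,"wz": 0},
  ],
)

```text
time_s: 12.35
tcp_pos: [562.5, -16.0, 72.0]
ee_rot: [-3.141, 0.001, 0.005]
ft_force: [-4.9, 1.9, 4.5]
opening: 13.9
```

Request:
step_arm(
  steps=[
    {"x": 0.5,"y": 0,"z": 0,"wx": 0,"wy": 0,"wz": 0},
    {"x": 0,"y": 0,"z": 0,"wx": 0,"wy": 0,"wz": 0},
  ],
)

```text
time_s: 12.55
tcp_pos: [563.7, -16.1, 72.3]
ee_rot: [-3.141, 0.001, 0.002]
ft_force: [-3.9, 1.3, 5.8]
opening: 13.9
```

Request:
step_arm(
  steps=[
    {"x": 0.5,"y": 0,"z": 0,"wx": 0,"wy": 0,"wz": 0},
    {"x": 0,"y": 0,"z": 0,"wx": 0,"wy": 0,"wz": 0},
  ],
)

```text
time_s: 12.75
tcp_pos: [564.6, -16.1, 72.4]
ee_rot: [-3.141, 0.001, 0.001]
ft_force: [-3.0, 0.7, 3.8]
opening: 13.4
```

Request:
step_arm(
  steps=[
    {"x": 0.5,"y": 0,"z": 0,"wx": 0,"wy": 0,"wz": 0},
    {"x": 0,"y": 0,"z": 0,"wx": 0,"wy": 0,"wz": 0},
  ],
)

```text
time_s: 12.95
tcp_pos: [565.3, -16.2, 72.5]
ee_rot: [-3.142, 0.001, 0.0]
ft_force: [-2.7, 0.6, 4.7]
opening: 14.2
```

Request:
step_arm(
  steps=[
    {"x": 0.5,"y": 0,"z": 0,"wx": 0,"wy": 0,"wz": 0},
    {"x": 0,"y": 0,"z": 0,"wx": 0,"wy": 0,"wz": 0},
  ],
)

```text
time_s: 13.15
tcp_pos: [565.8, -16.2, 72.5]
ee_rot: [-3.142, 0.001, 0.0]
ft_force: [-3.0, 0.4, 4.4]
opening: 14.0
```

Request:
step_arm(
  steps=[
    {"x": 0.5,"y": 0,"z": 0,"wx": 0,"wy": 0,"wz": 0},
    {"x": 0,"y": 0,"z": 0,"wx": 0,"wy": 0,"wz": 0},
  ],
)

```text
time_s: 13.35
tcp_pos: [566.3, -16.3, 72.5]
ee_rot: [3.141, -0.001, 0.0]
ft_force: [-2.8, -0.0, 5.2]
opening: 13.5
```

Request:
step_arm(
  steps=[
    {"x": 0.5,"y": 0,"z": 0,"wx": 0,"wy": 0,"wz": 0},
    {"x": 0,"y": 0,"z": 0,"wx": 0,"wy": 0,"wz": 0},
  ],
)

```text
time_s: 13.55
tcp_pos: [566.9, -16.4, 72.5]
ee_rot: [3.141, -0.001, 0.0]
ft_force: [-2.5, 0.3, 6.0]
opening: 14.0
```

Request:
step_arm(
  steps=[
    {"x": 0.5,"y": 0,"z": 0,"wx": 0,"wy": 0,"wz": 0},
    {"x": 0,"y": 0,"z": 0,"wx": 0,"wy": 0,"wz": 0},
  ],
)

```text
time_s: 13.75
tcp_pos: [567.2, -16.4, 72.5]
ee_rot: [3.141, -0.001, -0.0]
ft_force: [-2.9, 0.4, 5.0]
opening: 13.6
```

Request:
step_arm(
  steps=[
    {"x": 0.5,"y": 0,"z": 0,"wx": 0,"wy": 0,"wz": 0},
    {"x": 0,"y": 0,"z": 0,"wx": 0,"wy": 0,"wz": 0},
  ],
)

```text
time_s: 13.95
tcp_pos: [567.3, -16.4, 72.4]
ee_rot: [3.141, -0.001, -0.002]
ft_force: [-4.7, -0.1, 6.4]
opening: 13.6
```

Request:
step_arm(
  steps=[
    {"x": 0.5,"y": 0,"z": 0,"wx": 0,"wy": 0,"wz": 0},
    {"x": 0,"y": 0,"z": 0,"wx": 0,"wy": 0,"wz": 0},
  ],
)

```text
time_s: 14.15
tcp_pos: [567.4, -16.4, 72.4]
ee_rot: [3.141, -0.001, -0.003]
ft_force: [-6.1, -1.3, 7.0]
opening: 13.8
```

Request:
step_arm(
  steps=[
    {"x": 0.5,"y": 0,"z": 0,"wx": 0,"wy": 0,"wz": 0},
    {"x": 0,"y": 0,"z": 0,"wx": 0,"wy": 0,"wz": 0},
  ],
)

```text
time_s: 14.35
tcp_pos: [567.5, -16.4, 72.3]
ee_rot: [3.142, -0.001, -0.005]
ft_force: [-6.4, 0.3, 6.5]
opening: 13.9
```

Request:
step_arm(
  steps=[
    {"x": 0.7,"y": 0,"z": -0.2,"wx": 0,"wy": 0,"wz": 0},
    {"x": 0,"y": 0,"z": 0,"wx": 0,"wy": 0,"wz": 0},
  ],
)

```text
time_s: 14.55
tcp_pos: [567.6, -16.3, 72.3]
ee_rot: [-3.142, 0.0, 0.007]
ft_force: [-7.9, -0.7, 8.1]
opening: 13.7
```

Request:
step_arm(
  steps=[
    {"x": 0.7,"y": 0,"z": 0,"wx": 0,"wy": 0,"wz": 0},
    {"x": 0,"y": 0,"z": 0,"wx": 0,"wy": 0,"wz": 0},
  ],
)

```text
time_s: 14.75
tcp_pos: [567.8, -16.3, 72.3]
ee_rot: [-3.142, 0.0, 0.009]
ft_force: [-10.5, -1.3, 9.6]
opening: 14.0
```

Request:
step_arm(
  steps=[
    {"x": 0.7,"y": 0,"z": 0,"wx": 0,"wy": 0,"wz": 0},
    {"x": 0,"y": 0,"z": 0,"wx": 0,"wy": 0,"wz": 0},
  ],
)

```text
time_s: 14.95
tcp_pos: [567.9, -16.3, 72.1]
ee_rot: [-3.141, 0.0, 0.011]
ft_force: [-12.6, -0.2, 10.0]
opening: 13.6
```

```bash
python3 - <<'E'
from h import *
n='wrist';K,T=cam(n); im=eyes.get_image(n)
x,y=map(int,proj(K,T,(585,-15,50)));x0,y0=x-80,max(y-60,0);print(x0,y0)
save('w7.png',im[y0:y0+120,x0:x0+160],5)
E
```

```text
177 144
```

View pics/w7.png

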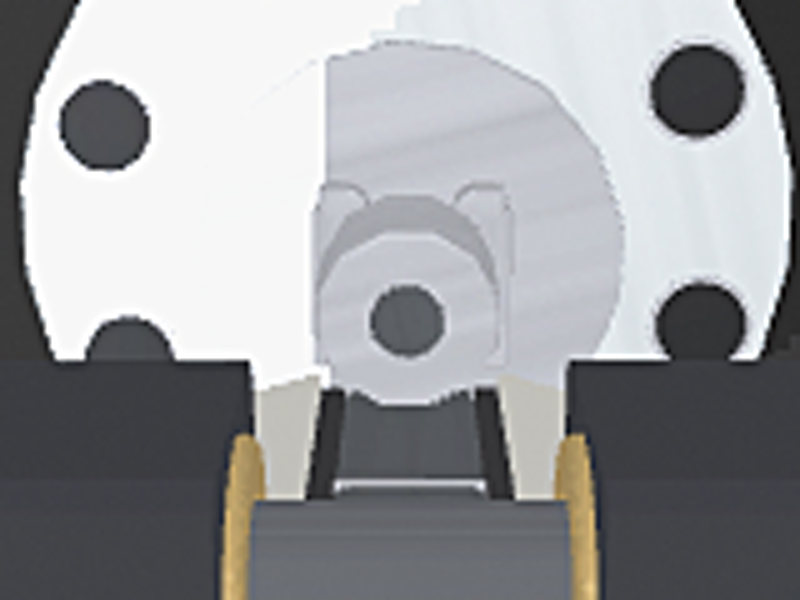

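Seated: both jaw tips show past the spindle, at about (345,185) and (480,185), and it has stopped hard. I'll unload the arm, then release.

Request:
step_arm(
  steps=[
    {"x": -1.2,"y": 0,"z": -0.4,"wx": 0,"wy": 0,"wz": 0},
    {"x": -1.2,"y": 0,"z": -0.4,"wx": 0,"wy": 0,"wz": 0},
    {"x": 0,"y": 0,"z": 0,"wx": 0,"wy": 0,"wz": 0},
  ],
)

```text
time_s: 15.3
tcp_pos: [567.6, -16.3, 73.1]
ee_rot: [-3.142, 0.001, 0.003]
ft_force: [-5.6, -0.7, 3.9]
opening: 13.7
```

Request:
step_arm(
  steps=[
    {"x": -0.8,"y": 0,"z": 0,"wx": 0,"wy": 0,"wz": 0},
    {"x": 0,"y": 0,"z": 0,"wx": 0,"wy": 0,"wz": 0},
  ],
)

```text
time_s: 15.5
tcp_pos: [567.5, -16.3, 73.3]
ee_rot: [3.142, -0.001, -0.001]
ft_force: [-3.8, -0.1, 1.8]
opening: 14.1
```

Request:
step_arm(
  steps=[
    {"x": -0.8,"y": 0,"z": 0,"wx": 0,"wy": 0,"wz": 0},
    {"x": 0,"y": 0,"z": 0,"wx": 0,"wy": 0,"wz": 0},
  ],
)

```text
time_s: 15.7
tcp_pos: [567.4, -16.3, 73.6]
ee_rot: [3.141, -0.001, 0.002]
ft_force: [-1.6, -0.3, 0.6]
opening: 13.9
```

Request:
step_arm(
  hand=-0.4,
  steps=[
    {"x": 0,"y": 0,"z": 0,"wx": 0,"wy": 0,"wz": 0},
    {"x": 0,"y": 0,"z": 0,"wx": 0,"wy": 0,"wz": 0},
    {"x": 0,"y": 0,"z": 0,"wx": 0,"wy": 0,"wz": 0},
    {"x": 0,"y": 0,"z": 0,"wx": 0,"wy": 0,"wz": 0},
    {"x": 0,"y": 0,"z": 0,"wx": 0,"wy": 0,"wz": 0},
  ],
)

```text
time_s: 16.2
tcp_pos: [567.0, -16.3, 73.5]
ee_rot: [3.141, -0.001, 0.0]
ft_force: [0.2, 0.9, -0.5]
opening: 27.5
```

Request:
step_arm(
  steps=[
    {"x": 0,"y": 0,"z": -5,"wx": 0,"wy": 0,"wz": 0},
    {"x": 0,"y": 0,"z": -15,"wx": 0,"wy": 0,"wz": 0},
    {"x": 0,"y": 0,"z": -30,"wx": 0,"wy": 0,"wz": 0},
    {"x": -20,"y": 0,"z": -30,"wx": 0,"wy": 0,"wz": 0},
    {"x": -20,"y": 0,"z": -20,"wx": 0,"wy": 0,"wz": 0},
    {"x": 0,"y": 0,"z": 0,"wx": 0,"wy": 0,"wz": 0},
    {"x": 0,"y": 0,"z": 0,"wx": 0,"wy": 0,"wz": 0},
    {"x": 0,"y": 0,"z": 0,"wx": 0,"wy": 0,"wz": 0},
  ],
)

```text
time_s: 17.0
tcp_pos: [527.1, -16.3, 172.7]
ee_rot: [-3.141, 0.001, 0.001]
ft_force: [-0.9, 0.9, -1.0]
opening: 27.8
```

```bash
python3 - <<'E'
from h import *
n='wrist';K,T=cam(n); im=eyes.get_image(n); np.savez('pics/w8.npz',im=im,K=K,T=T)
x,y=map(int,proj(K,T,(580,-15,50)));x0,y0=x-80,max(y-60,0);print(x0,y0)
a=cv2.resize(im[y0:y0+120,x0:x0+160],(400,300),interpolation=cv2.INTER_CUBIC)
b=cv2.resize(eyes.get_image('side')[175:235,178:258],(400,300),interpolation=cv2.INTER_CUBIC)
save('w8.png',np.hstack([a,b]),1); save('w8f.png',im,1)
E
```

```text
177 66
```

View pics/w8.png

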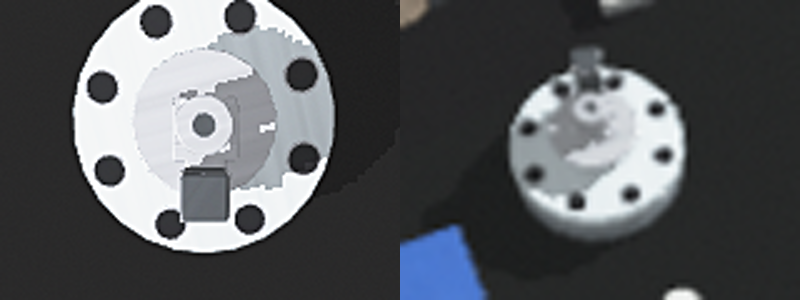

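View pics/w8f.png

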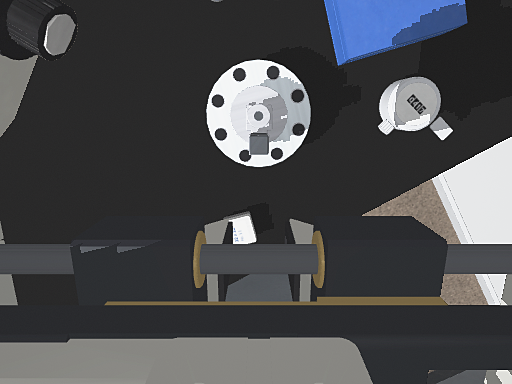

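```bash
python3 - <<'E'
from h import *
d=np.load('pics/w1.npz');print(onplane(d['K'],d['T'],(239,180),17).round(1))
d=np.load('pics/w8.npz');K,T=d['K'],d['T'];print(onplane(K,T,(242,229),17).round(1))
print('tab',onplane(K,T,(177+205/2.5,66+199/2.5),76).round(1),'spindle',onplane(K,T,(177+204/2.5,66+125/2.5),64).round(1))
env.job_done(); print(state()['time_s'])
E
```

```text
[477.3   3.8  17. ]
[479.4   0.7  17. ]
tab [567.6 -16.1  76. ] spindle [588.7 -15.8  64. ]
the job is handed in; nothing more can be done
the job is handed in; nothing more can be done
```

The clip is fitted: I pressed the washer down with it, pushed it sideways into the groove until it snapped home, and let go. I handed the job in after about 17 s of the 58 s allowed.

- **Pressing:** I gripped the clip by its tab and felt the washer give. I held it down with about 5 to 6 N while pushing, roughly 3 mm down.
- **Pushing:** the clip slid in with steady friction. The force rose to about 9 N as the jaws spread, then fell to about 3 N as it snapped in.
- **Hard stop:** I then pushed up to 12.6 N against the stop to confirm it was home, with about 10 N downwards. That is about 16 N combined, so everything stayed under 20 N.
- **Release:** I backed the force off to under 2 N before opening the gripper, and the arm retreated clear, touching nothing.

**Last checks:** before release, the wrist camera showed both jaw tips past the spindle. Afterwards the tab measured 21.1 mm behind the spindle axis, against 21 mm expected, and centred to 0.3 mm.

**One check that is less exact:** the coverslip box, which was half hidden by a finger in the last picture, measured 2 to 4 mm from its earlier position. The gripper stayed well above it and I felt no contact, so I put this down to the poor view. I did not re-measure the other bystanders. The two in view, the tally counter and the blue box, looked in place.

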